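Lock the trailer tow bar with its linchpin

TASK

Take the linchpin (the pin with the swinging ring) from the wooden rack and push it down through the upright hole in the tow bar until its collar sits on the bar, with the ring lying back towards the receiver; the bar has end play, so find the hole gently by feel and never force the pin. Then swing the ring up and over so that it hangs down round the free end of the bar. Leave the plain pin in the rack.

Things in the scene. Friction and masses are not known exactly. Their poses are not given: they have to be found in the camera images.
- hitch: Grey steel hitch stand fixed to the bench: base plate, post, receiver block (74 x 60 mm, top 120 mm above the bench, front face at stand x = -25 mm). Origin: bench level under the post. A steel tow bar, 28 mm wide, 26 mm thick, comes level out of the block along the stand's -x. Its flat top is at z = 110 mm, its free end 150 to 176 mm from the origin: the bar can stand anywhere in that range.
- bar_out (a point): Point fixed on the stand, axes as the stand, on the plane of the bar's top, at stand x = -152 mm, y = 0: mouth of the hole if the bar were pulled fully out. The bar is really pushed in by 4 to 30 mm, so the true hole (upright, through, 13.5 mm wide, mouth chamfered 1 mm, 28 mm from the bar's free end) lies 4 to 30 mm from this point towards the stand's +x, never aside; it is not reported.
- receiver_mouth (a point): Where the bar leaves the block: stand x = -25 mm, y = 0, z = 110 mm. The bar slides in the block along x with about 5 N of friction, so a light pin pressed on its top does not drag it, but a tapered pin tip that has entered the hole can shift it. Keep the pin's contact force on bar or stand (ends and sides summed) below 30 N; pushing with 10 N is ample.
- ball_line (a point): On the stand, 17 mm below bar_out (that is, below the bar's top): height of a spring ball that stands 2 mm out of the hole's wall (-y side). A pin needs a steady push of about 3 to 10 N past it down to the collar and is then held by friction; its own weight does not carry it home.
- rack: Wooden pin rack, fixed, 60 x 140 x 62 mm, with two upright holes 15 mm wide and 57 mm deep, 40 mm either side of its middle along its y. Origin: centre of the underside. The linchpin and the plain pin stand in the two holes, either way round, collars on the rack's top, ring towards the rack's +x.
- linchpin: Loose steel linchpin, about 150 g, upright (z up). Origin: centre of the collar's underside. Shank 12 mm in diameter from z = 0 down to -43 mm, then tapering to the tip. Collar 21 mm in diameter, z = 0 to 5 mm. The ring hinges on a cross pin along y (46 mm long) at z = 10 mm and first lies to the pin's +x. In place, the pin's x runs like the stand's x: ring towards the receiver.
- pin_head (a point): Middle of the top of the linchpin's head, 40 mm above the collar's underside. The head is 16 x 16 mm square, sides along the pin's x and y. Take it across its y sides, fingertips no lower than 23 mm below this point so as to clear the ring.
- pin_tip (a point): Tip of the linchpin's shank, 52 mm below the collar's underside, 8.8 mm in diameter, widening to 12 mm over 9 mm.
- ring (a joint): Ring hinge of the linchpin, rad: 0 = ring level towards the pin's +x; 1.57 = straight up; 3.14 = level towards the pin's -x; stops at 3.8 (hanging 38 degrees below level). Friction of 0.03 N m keeps it where it is put. The ring is a U of 5 mm wire, legs 19.5 mm either side of the pin, joined by a cross bar with a freely turning sleeve, 10 mm in diameter, 27 mm long.
- ring_bar (a point): Middle of the sleeve on the ring's cross bar, 60 mm from the hinge axis. The sleeve can be pinched from above, or pushed.
- plain_pin: Loose plain pin with the same shank, collar and head as the linchpin but no ring or cross pin; it stays in the rack. Origin: centre of the collar's underside.
Not all that is in view belongs to the job. Of the things that look like the linchpin, the middle-sized one is meant.

How it is judged:
On the way:
1. the linchpin is fully home in the bar's hole, collar on the bar, the ring not yet swung over (z of linchpin in the frame of bar_out between -0.003 and 0.0025 m and y of linchpin in the frame of bar_out between -0.004 and 0.004 m and x of linchpin in the frame of bar_out between -0.003 and 0.039 m and angle between linchpin's own z axis and vertical below 0.1 rad and value of joint ring below 1.3 rad), for 0.2 s.
At the end, for the whole second after the job is handed in: The linchpin is upright in the bar's hole with its collar on the bar (gap under 2.5 mm), its ring swung past level to at least 3.4 rad so that it hangs below level round the bar's free end; the pin is released and at rest, and the plain pin still stands in the rack (moved under 15 mm) (z of linchpin in the frame of bar_out between -0.003 and 0.0025 m and y of linchpin in the frame of bar_out between -0.004 and 0.004 m and x of linchpin in the frame of bar_out between -0.003 and 0.039 m and angle between linchpin's own z axis and vertical below 0.1 rad and value of joint ring above 3.4 rad and z of ring_bar in the frame of linchpin below 0.001 m and x of ring_bar in the frame of hitch below -0.15 m and linear speed of linchpin below 0.01 m/s and distance of plain_pin from where it was at the start of the episode below 0.015 m and contact force between the fingers and linchpin below 0.1 N); the robot touches nothing.
It fails at once if the pin is forced: more than 30 N between linchpin and hitch stand or bar (contact force between linchpin and hitch above 30 N).
It fails at once if the robot strikes the hitch stand with more than 25 N (contact force between the arm and hitch above 25 N).
It fails at once if the plain pin is pulled from the rack or knocked out (distance of plain_pin from where it was at the start of the episode above 0.03 m).
It also fails if it takes over 72 s, if anything falls off the work surface, if the arm or the gripper's body presses on something with over 40 N, if the wrist force passes 120 N, or if a joint passes its speed limit or range.

ROBOT

A 7-joint arm with a two-finger parallel gripper is mounted at the origin on a cart in front of the work surface, level with it; the furniture and walls round the work are solid. World frame = base frame: x ahead of the robot, y to its left, z up, the work surface at z = 0. Lengths are in m, angles in rad, forces in N, time in s.
With the tool pointing down it reaches from about 0.425 to 0.925 m from the base axis. Payload 6.8 kg.
Tool frame: the origin (TCP) lies midway between the tips of the shut fingers; the grasp point (between the pads) lies 19 mm behind it (robot.tcp_to_grasp is the distance from the TCP to the grasp point, in m); z points along the fingers, y is the line along which they close (so a half turn about z gives the same grasp; the last joint's range is limited). The gripper opens to 88 mm and grips with 3 to 60 N. Pads are 20 mm wide; open, the fingers measure 115 mm over their backs; the gripper's body (75 mm by 178 mm) begins 61 mm behind the grasp point.
Start: joints at [1.111, 0.477, 0.022, 1.555, -0.011, 1.109, -0.083], TCP at [0.233, -0.634, 0.223] pointing down, gripper open.
Joint ranges: [-2.96, 2.96], [-0.34, 2.1], [-1.41, 1.46], [0.24, 2.44], [-1.37, 4.51], [0.17, 1.92], [-2.96, 2.96]. Speed limits (rad/s): [2.39, 2.39, 3.14, 3.14, 3.14, 3.14, 3.14].

INTERFACE

Orientations are given as a unit quaternion [w, x, y, z].
In Python, from station import robot, eyes, finish_job gives the robot as it stands.
- The arm moves only by the shell command python3 -m pendant 'ROWS' [OPENING]. ROWS is JSON, a list that holds one entry, the list of rows, each a list of 4 numbers: the shift along the tool's x, y, z in m, then the turn about the tool's z in rad. A call has 1 to 5 rows; each row shifts and turns the commanded pose from where the row before left it, along the tool's axes as they then stand; what a row does not reach is not made up. A row lasts 1/12 s, in which the tool goes at most 41.7 mm and 7.16 degrees, less where a joint would pass 70% of its speed; a pose out of reach is approached as far as the arm can. A call with a gripper value outside its range is refused whole. OPENING is the finger opening in m, from 0 to 0.0878, set as the call begins (- or left out, the last holds). The fingers move at their own pace and stop on an object; the grip force is fixed at half the most. Time passes only in rows, so rows that do not move let the fingers close. It gives the time, the measured TCP pose, the force, the opening and the grip force at its end, in the units of the state.
- robot.read_state(): the state, without advancing time (a new reading comes with each control period).
- eyes.snapshot(name): name is "side" or "top"; returns the picture (400x640x3 uint8, blue, green, red); there is no depth.
- eyes.camera_model(name): a dict with "vertical_fov" (degrees; the focal length in pixels is half the picture's height over the tangent of half this angle, whatever the lens; pixels are square), "cx", "cy" (the principal point, pixels), "distortion" ([k1, k2, p1, p2, k3] as OpenCV has them; the pictures are not rectified), "R" (3x3) and "t" (3): a world point X has camera coordinates R X + t. Camera axes: x right, y down, z forward; pixel columns grow to the right and rows downward; lengths in m; the calibration is good to about 2 mm. A picture is of the moment at which its call begins. camera_model takes no time and is no camera call.
- finish_job(): hands the job in; it is judged then, once.
Trained networks look in the newest picture that a camera, given by its name, has taken for a name from the list of things; names that differ only in an ending like _2 or _b are one class to them, and where a whole thing is asked for, a point or a joint stands for the part that bears it (a point fixed in the world has none). Each returns a list of dicts, best first, with "p" (0 to 1); they miss things now and then, are a little off and sometimes report something else, mostly with a low value. They report only what shows in the picture. A call takes as long as a camera call. They do not tell look-alikes from the thing itself.
- eyes.look_for(thing, camera): "point" ([x, y, z] in m, in world coordinates, good to about 4 mm: the middle of the surface that is visible of it).
- eyes.spot_point(thing, camera): "point" ([x, y, z] in m, in world coordinates, good to about 4 mm: a listed point, or the origin of a listed thing).
The state is a dict: "time": time; "qpos": joint angles; "dq": joint speeds; "effort": joint torques, N m; "tcp_pos": TCP position; "tcp_rot": TCP orientation; "wrist_force": force on the tool from outside, world axes, zero at the start; "torque": the same for the moment, N m; "width": finger opening in m; "grip_force": force on a finger pad.
Only numpy, scipy, OpenCV 4.12 (cv2) and the standard library are available. Lean on these libraries where they do the work, as an engineer would, in place of code of your own. Each camera call takes 0.05 s, during which the arm holds its last target. There are 200 camera calls.

## Working session

There is one attempt and no reset: what is moved stays moved. The work goes in short steps, Python scripts to look and compute and a shell command to move; the robot and the scene stay as the last step left them, time stands still between calls to the robot, and variables do not carry over. Pictures are saved under pics/ and viewed, at most 10 in all, crops included, and the job is handed in when it is done.

```bash
ls; mkdir -p pics; python3 - <<'E'
from station import robot, eyes
import cv2
for c in ("side","top"):
    im=eyes.snapshot(c); cv2.imwrite(f"pics/{c}0.png",im)
    m=eyes.camera_model(c); print(c,m)
    for th in ("linchpin","pin_head","ring_bar","plain_pin","rack","hitch","bar_out","receiver_mouth","pin_tip"):
        print(th,[( [round(x,4) for x in d["point"]],round(d["p"],2)) for d in eyes.spot_point(th,c)])
print(robot.read_state())
E
```

```text
pics
side {'vertical_fov': 48.44957898687689, 'cx': 318.6461873007605, 'cy': 209.6855968676703, 'distortion': array([-0.11670707,  0.        ,  0.        ,  0.        ,  0.        ]), 'R': array([[ 0.91750784, -0.39769395,  0.00434605],
       [-0.14698441, -0.34921671, -0.9254422 ],
       [ 0.36956048,  0.84846167, -0.37886388]]), 't': array([-0.61077485,  0.09320616,  1.06119028])}
linchpin [([0.5462, -0.5585, 0.0239], 0.89), ([0.4725, -0.2596, -0.0001], 0.74), ([0.4792, -0.2952, 0.0616], 0.68), ([0.4814, -0.4067, 0.0153], 0.49)]
pin_head [([0.5808, -0.5981, 0.0447], 0.85), ([0.4743, -0.3824, 0.0213], 0.76), ([0.4717, -0.2981, 0.1005], 0.73)]
ring_bar [([0.5848, 0.0687, 0.1119], 0.74), ([0.5368, -0.2823, 0.0897], 0.61), ([0.6169, -0.5139, 0.0279], 0.51), ([0.4315, -0.4142, 0.0149], 0.42), ([0.4685, -0.2575, -0.0024], 0.28)]
plain_pin [([0.4618, -0.2167, 0.063], 0.6)]
rack [([0.4681, -0.2577, -0.0027], 0.65)]
hitch [([0.7388, 0.1024, -0.0003], 0.85)]
bar_out [([0.5875, 0.0687, 0.1113], 0.92)]
receiver_mouth [([0.7123, 0.0977, 0.1101], 0.82)]
pin_tip [([0.49, -0.4415, 0.0045], 0.76)
[... 1124 characters left out ...]

{'time': 1.0, 'qpos': array([ 1.11088213,  0.47698484,  0.02241857,  1.55538841, -0.01153932,
        1.10929835, -0.08305541]), 'dq': array([ 0.00087052,  0.0005837 ,  0.00025666, -0.00163838, -0.00047934,
        0.00039232, -0.00067439]), 'effort': array([-1.80811403e-04, -5.82725358e+01,  1.53322790e+00, -2.72933561e+01,
       -5.42900164e-02,  1.00803588e-02,  4.00811655e-05]), 'tcp_pos': array([ 0.23262155, -0.63367552,  0.22267933]), 'tcp_rot': array([1.89058335e-05, 9.84569111e-01, 1.74996184e-01, 2.60181098e-05]), 'wrist_force': array([-0.18731014, -0.19846353,  0.35189384]), 'torque': array([ 0.00359466,  0.03446483, -0.04133705]), 'grip_force': 0.0, 'width': 0.08737917326423944}
```

View pics/side0.png

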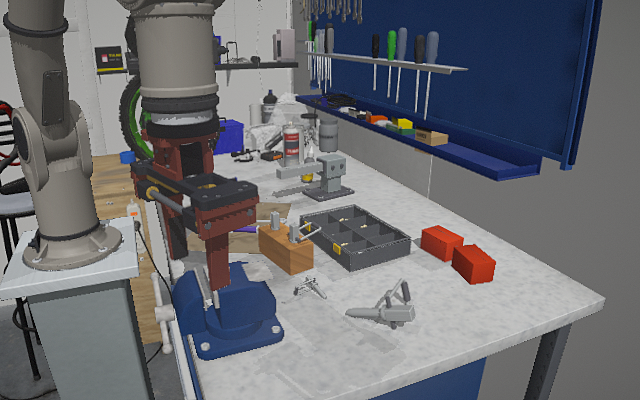

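View pics/top0.png

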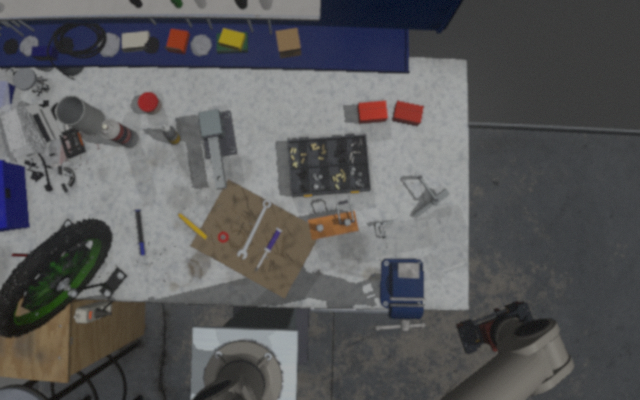

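```bash
python3 - <<'E'
import cv2,numpy as np
s=cv2.imread("pics/side0.png");t=cv2.imread("pics/top0.png")
a=cv2.resize(s[195:345,245:425],None,fx=4.4,fy=4,interpolation=cv2.INTER_CUBIC)[:, :800]
a=cv2.resize(s[200:330,250:420],(510,390),interpolation=cv2.INTER_CUBIC)
b=cv2.resize(t[180:250,295:455],(480,210),interpolation=cv2.INTER_CUBIC)
c=cv2.resize(s[145:205,260:360],(290,174),interpolation=cv2.INTER_CUBIC)
o=np.zeros((600,800,3),np.uint8);o[:390,:510]=a;o[390:600,:480]=b;o[:174,510:800]=c
d=cv2.resize(t[100:195,180:245],(260,380),interpolation=cv2.INTER_CUBIC);o[190:570,520:780]=d
cv2.imwrite("pics/crop1.png",o)
E
```

```text
(no output)
```

View pics/crop1.png

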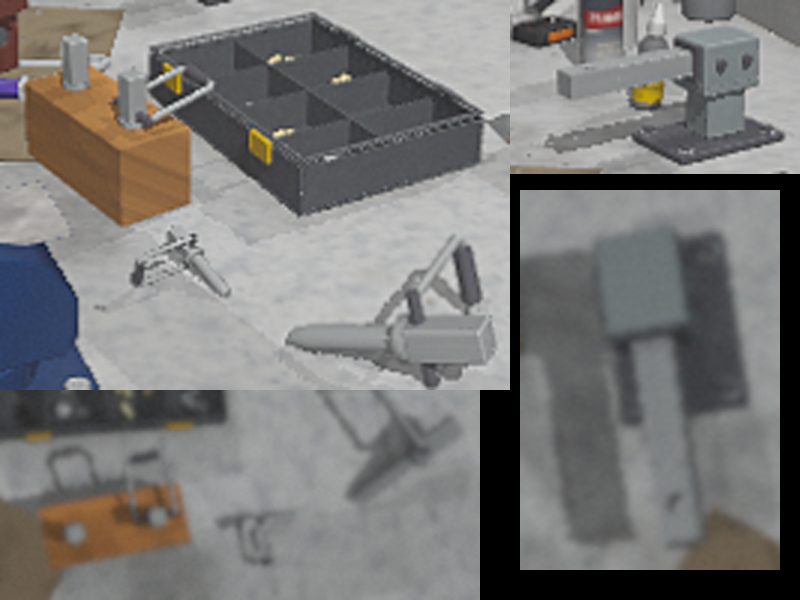

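Look-alikes: large pin lying at side (370,312), small pin lying at (312,288), pin in the rack at (293,230) — middle-sized, ring towards the tray; that is the one. The plain pin is at (275,222). In the top view, the bar's hole shows near (218.5,177.5) and its free end near (221,188).

```bash
cat > h.py <<'E'
import numpy as np,cv2
from station import eyes,robot
def KD(c):
    m=eyes.camera_model(c);f=200/np.tan(np.radians(m["vertical_fov"])/2)
    return np.array([[f,0,m["cx"]],[0,f,m["cy"]],[0,0,1]]),m["distortion"],m["R"],m["t"]
def back(c,uv,z):
    K,D,R,t=KD(c);n=cv2.undistortPoints(np.array(uv,float).reshape(-1,1,2),K,D).reshape(-1,2)
    o=-R.T@t;d=np.c_[n,np.ones(len(n))]@R
    return o+d*((z-o[2])/d[:,2])[:,None]
def proj(c,P):
    K,D,R,t=KD(c);return cv2.projectPoints(np.array(P,float).reshape(-1,1,3),cv2.Rodrigues(R)[0],t,K,D)[0].reshape(-1,2)
def med(th,c,near,n=6):
    P=[]
    for _ in range(n):
        eyes.snapshot(c)
        for d in eyes.spot_point(th,c):
            if np.linalg.norm(np.array(d["point"])-near)<0.03: P.append(d["point"]);break
    return np.round(np.mean(P,0),4),np.round(np.std(P,0),4),len(P)
E
python3 - <<'E'
from h import *
np.set_printoptions(precision=4,suppress=True)
print(back("top",[(218.5,177.5),(220.8,188)],.11))
for th,nr in (("pin_head",[.476,-.297,.1]),("ring_bar",[.536,-.2825,.088]),("bar_out",[.584,.068,.11]),("receiver_mouth",[.711,.099,.11])):
    for c in("top","side"): print(th,c,*med(th,c,nr,3))
print(med("plain_pin","side",[.462,-.217,.062],3))
E
```

```text
[[0.5933 0.0712 0.11  ]
 [0.5636 0.0631 0.11  ]]
pin_head top [ 0.4805 -0.2974  0.099 ] [0.0012 0.0014 0.001 ] 3
pin_head side [ 0.4766 -0.2974  0.0997] [0.0024 0.0009 0.0006] 3
ring_bar top [ 0.5366 -0.2858  0.0856] [0.0011 0.002  0.001 ] 3
ring_bar side [ 0.5355 -0.2802  0.0869] [0.0007 0.0008 0.0009] 3
bar_out top [0.581  0.0717 0.1077] [0.0017 0.0012 0.0021] 3
bar_out side [0.5862 0.0695 0.1125] [0.0005 0.0002 0.0014] 3
receiver_mouth top [0.7098 0.0996 0.1122] [0.0019 0.0014 0.0005] 3
receiver_mouth side [0.7085 0.0975 0.11  ] [0.0008 0.0014 0.0012] 3
(array([ 0.4605, -0.2182,  0.06  ]), array([0.0005, 0.0032, 0.0012]), 3)
```

```bash
python3 -m pendant '[[[0,0,0,0.066],[0,0,0,0.066],[0.02,-0.0175,0,0],[0.02,-0.0175,0,0],[0.02,-0.0175,0,0]]]' 0.06
python3 -m pendant '[[[0.02,-0.0175,0,0],[0.02,-0.0175,0,0],[0.02,-0.0175,0,0],[0.02,-0.0175,0,0],[0.02,-0.0175,0,0]]]'
python3 -m pendant '[[[0.02,-0.0175,0,0],[0.02,-0.0175,0,0],[0.02,-0.0175,0,0],[0.02,-0.0175,0,0],[0.02,-0.0175,0,0]]]'
```

```text
time: 4.12
tcp_pos: [0.2799, -0.5687, 0.2225]
tcp_rot: [-0.0, 0.994, 0.109, -0.0]
wrist_force: [-0.0, 0.4, 0.4]
width: 0.0606
grip_force: 0.0
time: 4.53
tcp_pos: [0.3589, -0.4611, 0.2229]
tcp_rot: [0.0, 0.994, 0.11, 0.0]
wrist_force: [0.5, -1.0, 0.7]
width: 0.0601
grip_force: 0.0
time: 4.95
tcp_pos: [0.4374, -0.3539, 0.2229]
tcp_rot: [0.0, 0.994, 0.11, 0.0]
wrist_force: [0.2, -0.2, 0.1]
width: 0.06
grip_force: 0.0
```

```bash
python3 - <<'E'
from h import *
# bar side edges in top image: scan across expected bar at several stations
np.set_printoptions(precision=4,suppress=True)
g=cv2.cvtColor(cv2.imread("pics/top0.png"),cv2.COLOR_BGR2GRAY).astype(np.float32)
C=np.array([.71,.099]);u=np.array([np.cos(.22),np.sin(.22)]);v=np.array([-u[1],u[0]])
w=np.linspace(-.03,.03,61)
for s in (.03,.045,.06,.075,.09,.105,.12,.135):
    P=[np.r_[C-u*s+v*q,.11] for q in w];px=proj("top",P).astype(np.float32)
    l=np.mean([cv2.remap(g,px[:,0]+k,px[:,1]*1,cv2.INTER_LINEAR).ravel() for k in (0,)],0)
    l=cv2.GaussianBlur(l.reshape(1,-1),(9,1),0).ravel()
    print(s,l[::3].astype(int))
st=robot.read_state();print(st["time"],st["tcp_pos"],st["tcp_rot"])
E
```

```text
0.03 [ 62  62  65  73  90 110 123 127 127 127 126 125 123 112  94  78  72  76
  88 104 112]
0.045 [ 62  62  66  76  95 114 125 128 128 126 126 126 124 116  99  82  75  74
  82  98 107]
0.06 [ 80  79  79  82  96 113 124 128 128 127 127 127 128 124 112 100  97 102
 110 116 118]
0.075 [119 118 115 108 105 113 124 128 129 127 127 127 127 128 128 131 135 138
 138 135 131]
0.09 [122 122 118 109 103 109 120 126 128 130 130 128 126 127 133 142 146 145
 143 140 137]
0.105 [116 116 114 108 103 110 121 128 130 131 131 131 132 134 140 146 149 150
 152 148 143]
0.12 [115 115 113 106 103 110 121 124 119 109 100 102 115 127 135 141 144 145
 144 142 140]
0.135 [ 87  87  90  93  99 109 121 128 129 130 131 131 131 131 134 136 138 138
 136 131 126]
4.95 [ 0.4374 -0.3539  0.2229] [0.0002 0.994  0.1096 0.0001]
```

```bash
python3 - <<'E'
from h import *
C=np.array([.71,.099]);u=np.array([np.cos(.22),np.sin(.22)]);v=np.array([-u[1],u[0]])
out=[]
for c in("top","side"):
    im=np.mean([eyes.snapshot(c).astype(np.float32) for _ in range(4)],0)
    S,Q=np.meshgrid(np.arange(0,.18,.00025),np.arange(.03,-.03,-.00025))
    P=np.stack([C[0]-u[0]*S+v[0]*Q,C[1]-u[1]*S+v[1]*Q,0*S+.11],-1).reshape(-1,3)
    px=proj(c,P).astype(np.float32).reshape(S.shape+(2,))
    r=cv2.remap(im,px[...,0],px[...,1],cv2.INTER_CUBIC).clip(0,255).astype(np.uint8)
    r=cv2.convertScaleAbs(r,alpha=1.6,beta=-40)
    for k in range(0,720,80): cv2.line(r,(k,0),(k,8),(0,0,255),1); 
    for q in range(0,240,40): cv2.line(r,(0,q),(8,q),(0,255,0),1)
    cv2.line(r,(0,120),(25,120),(0,255,255),1)
    out.append(r)
cv2.imwrite("pics/rect.png",np.vstack(out))
E
```

```text
(no output)
```

View pics/rect.png

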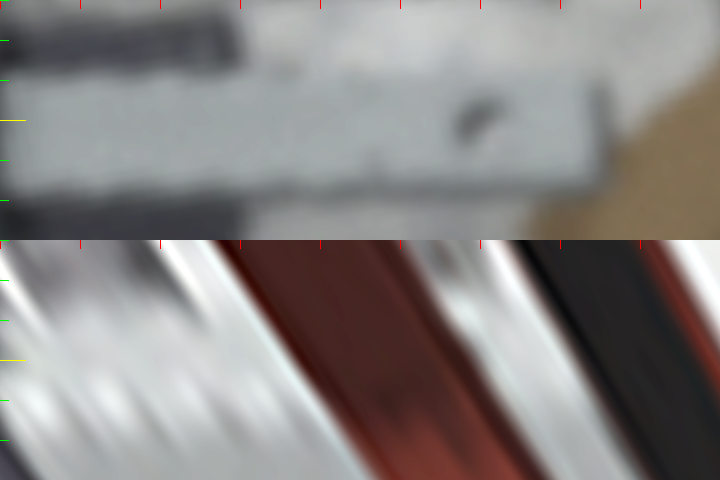

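The top view, rectified to the bar's top, shows the free end at (588,126) and the hole near (480,125): hole at about (0.593, 0.072). The arm blocks the side view here. Next I grasp the pin.

```bash
python3 -m pendant '[[[0.0175,-0.0154,0,0],[0.0175,-0.0154,0,0],[0.0175,-0.0153,0,0],[0,0,0.035,0],[0,0,0.035,0]]]' 0.06
python3 -m pendant '[[[0,0,0.02,0],[0,0,0.02,0],[0,0,0.02,0],[0,0,0.012,0],[0,0,0,0]]]'
python3 -m pendant '[[[0,0,0,0],[0,0,0,0],[0,0,0,0],[0,0,0,0]]]' 0.0
```

```text
time: 5.77
tcp_pos: [0.4804, -0.2988, 0.154]
tcp_rot: [0.002, 0.994, 0.11, 0.003]
wrist_force: [0.4, -0.6, -1.7]
width: 0.0602
grip_force: 0.0
time: 6.18
tcp_pos: [0.4759, -0.2985, 0.0782]
tcp_rot: [-0.001, 0.994, 0.109, -0.002]
wrist_force: [-0.5, 1.1, 0.3]
width: 0.0598
grip_force: 0.0
time: 6.52
tcp_pos: [0.4787, -0.299, 0.0819]
tcp_rot: [0.001, 0.994, 0.11, 0.001]
wrist_force: [0.5, 0.2, -0.3]
width: 0.0369
grip_force: 0.0
```

```bash
python3 -m pendant '[[[0,0,0,0],[0,0,0,0],[0,0,0,0],[0,0,0,0],[0,0,0,0]]]' 0.0
python3 -m pendant '[[[0,0,0,0],[0,0,0,0]]]' 0.0
```

```text
time: 6.93
tcp_pos: [0.4781, -0.298, 0.0808]
tcp_rot: [-0.0, 0.994, 0.11, 0.0]
wrist_force: [-0.9, 1.7, 3.2]
width: 0.0157
grip_force: 29.9
time: 7.1
tcp_pos: [0.4781, -0.2981, 0.0808]
tcp_rot: [-0.0, 0.994, 0.11, 0.0]
wrist_force: [-1.1, 2.5, 3.7]
width: 0.0158
grip_force: 29.9
```

```bash
python3 -m pendant '[[[0,0,-0.01,0],[0,0,-0.025,0],[0,0,-0.03,0],[0,0,-0.03,0],[0,0,-0.03,0]]]'
python3 -m pendant '[[[0,0,-0.02,0],[0,0,0,0],[0,0,0,0],[0,0,0,0]]]'
python3 - <<'E'
from h import *
np.set_printoptions(precision=4,suppress=True)
s=robot.read_state();T=s["tcp_pos"];print(T,s["wrist_force"],s["width"])
for th,o in (("pin_head",.022),("linchpin",-.018),("ring_bar",0),("pin_tip",-.07)):
    for c in("top","side"):
        n=T+[0,0,o]+( np.array([.059,.013,0]) if th=="ring_bar" else 0)
        try: m=med(th,c,n,3);print(th,c,m[0]-T,m[1],m[2])
        except Exception as e: print(th,c,e)
E
```

```text
time: 7.52
tcp_pos: [0.4773, -0.299, 0.2073]
tcp_rot: [0.0, 0.994, 0.109, -0.0]
wrist_force: [0.9, -0.8, -1.2]
width: 0.0158
grip_force: 30.0
time: 7.85
tcp_pos: [0.477, -0.2985, 0.2245]
tcp_rot: [-0.0, 0.994, 0.11, -0.001]
wrist_force: [-0.1, 0.5, -2.5]
width: 0.0159
grip_force: 30.0
[ 0.477  -0.2985  0.2245] [-0.1488  0.4868 -2.5174] 0.01593382237239921
pin_head top [nan nan nan] nan 0
pin_head side [ 0.0013 -0.0017  0.0202] [0.0007 0.0022 0.0006] 3
linchpin top [nan nan nan] nan 0
linchpin side [ 0.0037 -0.0014 -0.0169] [0.001  0.0004 0.0003] 3
ring_bar top [nan nan nan] nan 0
ring_bar side [0.0572 0.0161 0.0051] [0.     0.0011 0.001 ] 2
pin_tip top [nan nan nan] nan 0
pin_tip side [ 0.0005 -0.0016 -0.0681] [0.0012 0.0004 0.0002] 3
  return _methods._mean(a, axis=axis, dtype=dtype,
  ret = ret.dtype.type(ret / rcount)
  ret = _var(a, axis=axis, dtype=dtype, out=out, ddof=ddof,
  arrmean = um.true_divide(arrmean, div, out=arrmean,
  ret = ret.dtype.type(ret / rcount)
```

```bash
python3 -m pendant '[[[0.008,-0.014,0,0],[0.0138,-0.024,0,0],[0.0138,-0.024,0,0],[0.0138,-0.024,0,0],[0.0138,-0.024,0,0]]]'
python3 -m pendant '[[[0.0138,-0.024,0,0],[0.0138,-0.024,0,0],[0.0138,-0.024,0,0],[0.0138,-0.024,0,0],[0.0138,-0.024,0,0]]]'
python3 -m pendant '[[[0.0138,-0.024,0,0],[0.0138,-0.024,0,0],[0.0138,-0.024,0,0],[0.0138,-0.024,0,0],[0.006,-0.0105,0,0]]]'
python3 -m pendant '[[[0,0,0,0],[0,0,0,0],[0,0,0,0]]]'
python3 - <<'E'
from h import *
np.set_printoptions(precision=4,suppress=True)
s=robot.read_state();T=s["tcp_pos"];print(T,s["wrist_force"],s["width"])
im=np.mean([eyes.snapshot("side").astype(np.float32) for _ in range(3)],0)
for th,n in (("pin_tip",T-[0,0,.07]),("linchpin",T-[0,0,.018]),("bar_out",[.584,.07,.11])):
    m=med(th,"side",n,2);print(th,m)
p=proj("side",[T-[0,0,.07]])[0].astype(int);print(p)
cr=im[p[1]-50:p[1]+40,p[0]-65:p[0]+65].astype(np.uint8)
cv2.imwrite("pics/c2.png",cv2.resize(cr,None,fx=6,fy=6,interpolation=cv2.INTER_CUBIC))
print(p-[65,50])
E
```

```text
time: 10.67
tcp_pos: [0.5159, -0.1762, 0.2258]
tcp_rot: [0.0, 0.994, 0.109, 0.0]
wrist_force: [0.5, 0.2, -1.3]
width: 0.016
grip_force: 30.0
time: 11.08
tcp_pos: [0.5571, -0.0439, 0.2258]
tcp_rot: [0.0, 0.994, 0.11, 0.0]
wrist_force: [-0.2, -0.1, -2.1]
width: 0.0159
grip_force: 30.0
time: 11.5
tcp_pos: [0.5938, 0.0767, 0.2257]
tcp_rot: [-0.001, 0.994, 0.112, 0.0]
wrist_force: [-0.1, 2.0, -0.9]
width: 0.0159
grip_force: 30.0
time: 11.75
tcp_pos: [0.593, 0.0696, 0.2255]
tcp_rot: [0.001, 0.994, 0.109, -0.0]
wrist_force: [-0.7, -0.0, -0.7]
width: 0.016
grip_force: 30.0
[0.593  0.0696 0.2255] [-0.7273 -0.0376 -0.6713] 0.0159877692203524
pin_tip (array([0.5937, 0.0701, 0.158 ]), array([0.0011, 0.0015, 0.0005]), 2)
linchpin (array([0.5949, 0.0713, 0.2074]), array([0., 0., 0.]), 1)
bar_out (array([0.5869, 0.0694, 0.1124]), array([0.0014, 0.0014, 0.0006]), 2)
[286 153]
[221 103]
```

View pics/c2.png

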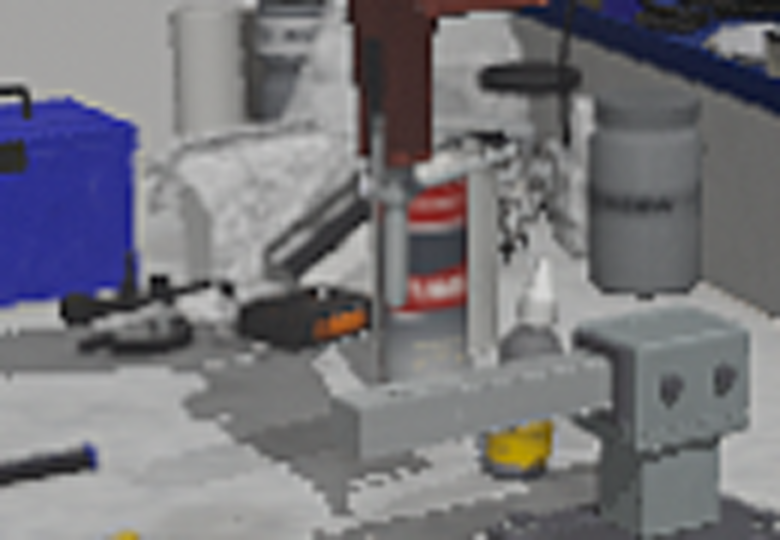

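The pin hangs above the bar with its tip at crop (397,303); the bar's end edge runs from (322,352) to (362,403), i.e. side pixels (274.7,161.7) to (281.3,170.2).

```bash
python3 - <<'E'
from h import *
np.set_printoptions(precision=4,suppress=True)
e=back("side",[(274.7,161.7),(281.3,170.2)],.11);print(e)
u=np.array([np.cos(.22),np.sin(.22),0]);print("hole from side",e.mean(0)+.028*u)
T=robot.read_state()["tcp_pos"];print(T, back("side",[(221+397/6,103+303/6)],T[2]-.0708))
# lower front edge of bar along length -> y check : top/near edge points
q=back("side",[(281.3,170.2),(221+610/6,103+360/6)],.11);print(q,np.arctan2(*(q[1]-q[0])[1::-1]))
E
```

```text
[[0.5839 0.1526 0.11  ]
 [0.5738 0.0609 0.11  ]]
hole from side [0.6062 0.1128 0.11  ]
[0.5933 0.0721 0.2256] [[0.5965 0.0711 0.1548]]
[[0.5738 0.0609 0.11  ]
 [0.7142 0.0823 0.11  ]] 0.151799255254687
```

```bash
python3 -m pendant '[[[0,0,0.012,0],[0,0,0.012,0],[0,0,0.011,0],[0,0,0,0],[0,0,0,0]]]'
python3 -m pendant '[[[0,0,0.002,0],[0,0,0.001,0],[0,0,0.001,0],[0,0,0,0],[0,0,0,0]]]'
```

```text
time: 12.92
tcp_pos: [0.5924, 0.0719, 0.1891]
tcp_rot: [0.0, 0.994, 0.11, -0.001]
wrist_force: [-0.3, -0.2, -1.2]
width: 0.0157
grip_force: 30.0
time: 13.33
tcp_pos: [0.5934, 0.0721, 0.1869]
tcp_rot: [0.0, 0.994, 0.11, 0.0]
wrist_force: [0.8, -0.5, -1.1]
width: 0.0155
grip_force: 30.0
```

```bash
python3 -m pendant '[[[0,0,0.001,0],[0,0,0.001,0],[0,0,0.001,0],[0,0,0,0],[0,0,0,0]]]'
python3 -m pendant '[[[0,0,0.001,0],[0,0,0.001,0],[0,0,0,0],[0,0,0,0]]]'
python3 -m pendant '[[[0,0,0.001,0],[0,0,0,0],[0,0,0,0]]]'
```

```text
time: 13.75
tcp_pos: [0.5933, 0.072, 0.1836]
tcp_rot: [0.0, 0.994, 0.11, -0.0]
wrist_force: [-0.2, -0.1, -1.0]
width: 0.016
grip_force: 30.0
time: 14.08
tcp_pos: [0.5932, 0.072, 0.1816]
tcp_rot: [0.0, 0.994, 0.11, -0.0]
wrist_force: [-0.2, 0.6, -1.6]
width: 0.0159
grip_force: 30.0
time: 14.33
tcp_pos: [0.5933, 0.072, 0.1806]
tcp_rot: [0.0, 0.994, 0.11, -0.0]
wrist_force: [-0.1, -0.1, -1.8]
width: 0.0158
grip_force: 30.0
```

```bash
python3 -m pendant '[[[0,0,0.001,0],[0,0,0,0],[0,0,0,0]]]'
python3 -m pendant '[[[0,0,0.001,0],[0,0,0,0],[0,0,0,0]]]'
```

```text
time: 14.58
tcp_pos: [0.5933, 0.072, 0.1796]
tcp_rot: [0.0, 0.994, 0.11, -0.0]
wrist_force: [0.1, -0.2, -0.9]
width: 0.016
grip_force: 30.0
time: 14.83
tcp_pos: [0.5933, 0.072, 0.1786]
tcp_rot: [0.0, 0.994, 0.11, -0.0]
wrist_force: [0.9, -0.2, -2.9]
width: 0.0158
grip_force: 30.0
```

```bash
python3 -m pendant '[[[0,0,0.001,0],[0,0,0,0],[0,0,0,0]]]'
python3 -m pendant '[[[0,0,0.001,0],[0,0,0,0],[0,0,0,0]]]'
python3 -m pendant '[[[0,0,0.001,0],[0,0,0,0],[0,0,0,0]]]'
```

```text
time: 15.08
tcp_pos: [0.5933, 0.072, 0.1776]
tcp_rot: [0.0, 0.994, 0.11, -0.0]
wrist_force: [-0.7, 0.2, -0.3]
width: 0.016
grip_force: 30.0
time: 15.33
tcp_pos: [0.5933, 0.072, 0.1766]
tcp_rot: [0.0, 0.994, 0.11, -0.0]
wrist_force: [-0.4, 0.3, -2.2]
width: 0.0158
grip_force: 30.0
time: 15.58
tcp_pos: [0.5933, 0.072, 0.1756]
tcp_rot: [0.0, 0.994, 0.11, -0.0]
wrist_force: [0.7, 0.2, -1.2]
width: 0.0162
grip_force: 30.0
```

Tip has entered freely. Going on gently, watching the side forces.

```bash
python3 -m pendant '[[[0,0,0.001,0],[0,0,0.001,0],[0,0,0,0],[0,0,0,0]]]'
python3 -m pendant '[[[0,0,0.001,0],[0,0,0.001,0],[0,0,0,0],[0,0,0,0]]]'
python3 -m pendant '[[[0,0,0.001,0],[0,0,0,0],[0,0,0,0]]]'
```

```text
time: 15.92
tcp_pos: [0.5932, 0.0721, 0.1735]
tcp_rot: [0.0, 0.994, 0.11, -0.0]
wrist_force: [-0.2, -0.5, -2.0]
width: 0.0154
grip_force: 30.0
time: 16.25
tcp_pos: [0.5932, 0.0721, 0.1715]
tcp_rot: [-0.0, 0.994, 0.11, -0.0]
wrist_force: [-0.6, 1.6, -1.5]
width: 0.0156
grip_force: 30.0
time: 16.5
tcp_pos: [0.5933, 0.0722, 0.1706]
tcp_rot: [-0.0, 0.994, 0.11, -0.0]
wrist_force: [-1.0, -0.2, -1.8]
width: 0.0158
grip_force: 30.0
```

```bash
python3 -m pendant '[[[0,0,0.001,0],[0,0,0.001,0],[0,0,0,0],[0,0,0,0]]]'
python3 -m pendant '[[[0,0,0.001,0],[0,0,0.001,0],[0,0,0,0],[0,0,0,0]]]'
python3 -m pendant '[[[0,0,0.001,0],[0,0,0.001,0],[0,0,0,0],[0,0,0,0]]]'
```

```text
time: 16.83
tcp_pos: [0.5932, 0.0722, 0.1685]
tcp_rot: [-0.0, 0.994, 0.11, -0.0]
wrist_force: [-0.1, 1.7, -2.9]
width: 0.0161
grip_force: 30.0
time: 17.17
tcp_pos: [0.5932, 0.0722, 0.1665]
tcp_rot: [-0.0, 0.994, 0.11, -0.0]
wrist_force: [-2.0, 2.1, -3.0]
width: 0.0158
grip_force: 30.0
time: 17.5
tcp_pos: [0.5932, 0.0722, 0.1645]
tcp_rot: [-0.0, 0.994, 0.11, -0.0]
wrist_force: [-1.5, 2.6, -3.1]
width: 0.0157
grip_force: 30.0
```

```bash
python3 -m pendant '[[[0,-0.0004,0,0],[0,0,0.001,0],[0,0,0,0],[0,0,0,0]]]'
python3 -m pendant '[[[0,0,0.001,0],[0,0,0.001,0],[0,0,0,0],[0,0,0,0]]]'
python3 -m pendant '[[[0,0,0.001,0],[0,0,0.001,0],[0,0,0,0],[0,0,0,0]]]'
```

```text
time: 17.83
tcp_pos: [0.5933, 0.0723, 0.1636]
tcp_rot: [0.0, 0.994, 0.11, -0.0]
wrist_force: [-0.6, 1.7, -3.0]
width: 0.0157
grip_force: 30.0
time: 18.17
tcp_pos: [0.5933, 0.0725, 0.1615]
tcp_rot: [-0.0, 0.994, 0.11, 0.0]
wrist_force: [-1.1, 1.3, -2.4]
width: 0.0156
grip_force: 30.0
time: 18.5
tcp_pos: [0.5933, 0.0727, 0.1595]
tcp_rot: [-0.0, 0.994, 0.11, 0.0]
wrist_force: [0.4, 2.2, -0.9]
width: 0.0156
grip_force: 30.0
```

```bash
python3 -m pendant '[[[0,0,0.0015,0],[0,0,0.0015,0],[0,0,0,0],[0,0,0,0]]]'
python3 -m pendant '[[[0,0,0.0015,0],[0,0,0.0015,0],[0,0,0,0],[0,0,0,0]]]'
python3 -m pendant '[[[0,0,0.0015,0],[0,0,0.0015,0],[0,0,0,0],[0,0,0,0]]]'
```

```text
time: 18.83
tcp_pos: [0.593, 0.0725, 0.1563]
tcp_rot: [-0.0, 0.994, 0.11, -0.0]
wrist_force: [0.3, 3.0, -2.5]
width: 0.016
grip_force: 30.0
time: 19.17
tcp_pos: [0.5929, 0.0724, 0.1532]
tcp_rot: [0.0, 0.994, 0.11, -0.0]
wrist_force: [-0.9, 2.5, -2.4]
width: 0.0158
grip_force: 30.0
time: 19.5
tcp_pos: [0.5931, 0.0724, 0.1503]
tcp_rot: [-0.0, 0.994, 0.11, -0.0]
wrist_force: [-1.0, 3.4, -2.8]
width: 0.0158
grip_force: 30.0
```

```bash
python3 - <<'E'
from h import *
im=eyes.snapshot("side")
cr=im[110:190,225:345]
cv2.imwrite("pics/c3.png",cv2.resize(cr,None,fx=6,fy=6,interpolation=cv2.INTER_CUBIC))
for th in ("linchpin","pin_head","ring_bar","pin_tip"): print(th,[(np.round(d["point"],4),round(d["p"],2)) for d in eyes.spot_point(th,"side")])
E
```

```text
linchpin [(array([ 0.5453, -0.5574,  0.026 ]), 0.82), (array([ 0.4794, -0.4073,  0.0157]), 0.65)]
pin_head [(array([ 0.5801, -0.5958,  0.0422]), 0.86), (array([0.5941, 0.0693, 0.1698]), 0.58), (array([ 0.4748, -0.3833,  0.0181]), 0.5)]
ring_bar [(array([ 0.6171, -0.5147,  0.0257]), 0.71), (array([ 0.4333, -0.4155,  0.0166]), 0.51), (array([0.6475, 0.088 , 0.1575]), 0.45)]
pin_tip [(array([ 0.5029, -0.5085,  0.0023]), 0.8), (array([0.5917, 0.0717, 0.0811]), 0.64), (array([ 0.4918, -0.4414,  0.0038]), 0.51), (array([ 0.7349,  0.1   , -0.0021]), 0.3)]
```

View pics/c3.png

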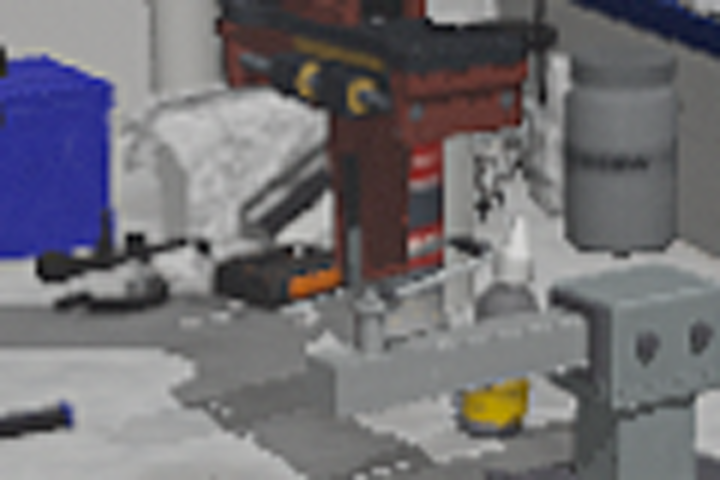

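The shank enters the bar's top at (368,350), with the collar at (370,298) still above it and the ring towards the receiver. The pin is in the hole, so I continue down.

```bash
python3 -m pendant '[[[0,0,0.002,0],[0,0,0.002,0],[0,0,0.001,0],[0,0,0,0],[0,0,0,0]]]'
python3 -m pendant '[[[0,0,0.002,0],[0,0,0.002,0],[0,0,0.001,0],[0,0,0,0],[0,0,0,0]]]'
python3 -m pendant '[[[0,0,0.002,0],[0,0,0.002,0],[0,0,0.001,0],[0,0,0,0],[0,0,0,0]]]'
```

```text
time: 20.17
tcp_pos: [0.5931, 0.0725, 0.1453]
tcp_rot: [-0.0, 0.994, 0.11, -0.0]
wrist_force: [-0.9, 4.4, -2.8]
width: 0.016
grip_force: 30.0
time: 20.58
tcp_pos: [0.593, 0.0725, 0.1403]
tcp_rot: [-0.0, 0.994, 0.11, -0.0]
wrist_force: [-1.0, 3.9, -2.9]
width: 0.0157
grip_force: 30.0
time: 21.0
tcp_pos: [0.593, 0.0725, 0.1354]
tcp_rot: [-0.0, 0.994, 0.11, -0.0]
wrist_force: [-1.9, 4.8, -2.3]
width: 0.0158
grip_force: 30.0
```

```bash
python3 -m pendant '[[[0,0,0.0015,0],[0,0,0.0015,0],[0,0,0,0],[0,0,0,0]]]'
python3 -m pendant '[[[0,0,0.001,0],[0,0,0,0],[0,0,0,0]]]'
python3 -m pendant '[[[0,0,0.001,0],[0,0,0,0],[0,0,0,0]]]'
```

```text
time: 21.33
tcp_pos: [0.5929, 0.0725, 0.1324]
tcp_rot: [-0.0, 0.994, 0.11, -0.0]
wrist_force: [-2.1, 4.1, -2.6]
width: 0.0155
grip_force: 30.0
time: 21.58
tcp_pos: [0.5929, 0.0726, 0.1315]
tcp_rot: [-0.0, 0.994, 0.11, -0.0]
wrist_force: [-2.9, 4.0, -1.1]
width: 0.0158
grip_force: 30.0
time: 21.83
tcp_pos: [0.5929, 0.0726, 0.1305]
tcp_rot: [-0.0, 0.994, 0.11, -0.0]
wrist_force: [-3.1, 4.4, -1.0]
width: 0.0159
grip_force: 30.0
```

```bash
python3 -m pendant '[[[0,0,0.001,0],[0,0,0,0],[0,0,0,0]]]'
python3 -m pendant '[[[0,0,0.0005,0],[0,0,0,0],[0,0,0,0]]]'
python3 -m pendant '[[[0,0,0.0005,0],[0,0,0,0],[0,0,0,0]]]'
```

```text
time: 22.08
tcp_pos: [0.5929, 0.0726, 0.1295]
tcp_rot: [-0.0, 0.994, 0.11, -0.0]
wrist_force: [-2.5, 4.7, -0.6]
width: 0.0159
grip_force: 30.0
time: 22.33
tcp_pos: [0.5929, 0.0726, 0.1291]
tcp_rot: [-0.0, 0.994, 0.11, -0.0]
wrist_force: [-3.1, 3.6, -0.1]
width: 0.0158
grip_force: 30.0
time: 22.58
tcp_pos: [0.593, 0.0726, 0.1289]
tcp_rot: [-0.0, 0.994, 0.11, -0.0]
wrist_force: [-4.5, 4.6, 2.0]
width: 0.0158
grip_force: 30.0
```

```bash
python3 -m pendant '[[[0,0,0.0005,0],[0,0,0,0],[0,0,0,0]]]'
python3 -m pendant '[[[0,0,0.0005,0],[0,0,0,0],[0,0,0,0]]]'
```

```text
time: 22.83
tcp_pos: [0.593, 0.0726, 0.1288]
tcp_rot: [0.0, 0.994, 0.11, -0.0]
wrist_force: [-5.5, 4.8, 4.6]
width: 0.0159
grip_force: 30.0
time: 23.08
tcp_pos: [0.5934, 0.0727, 0.1288]
tcp_rot: [0.0, 0.994, 0.11, 0.0]
wrist_force: [-5.8, 4.7, 7.1]
width: 0.0157
grip_force: 30.0
```

```bash
python3 -m pendant '[[[0,0,0,0],[0,0,0,0],[0,0,0,0],[0,0,0,0],[0,0,0,0]]]' 0.032
python3 -m pendant '[[[0,0,-0.008,0],[0,0,-0.012,0],[0,0,-0.03,0],[0,0,-0.03,0],[0,0,0,0]]]'
python3 - <<'E'
from h import *
im=eyes.snapshot("side")
for th in ("linchpin","pin_head","ring_bar"): print(th,[(np.round(d["point"],4),round(d["p"],2)) for d in eyes.spot_point(th,"side") if d["point"][1]>0])
eyes.snapshot("top")
for th in ("pin_head","ring_bar"): print(th,[(np.round(d["point"],4),round(d["p"],2)) for d in eyes.spot_point(th,"top") if d["point"][1]>0])
cv2.imwrite("pics/c4.png",cv2.resize(im[110:190,225:345],None,fx=6,fy=6,interpolation=cv2.INTER_CUBIC))
E
```

```text
time: 23.5
tcp_pos: [0.5935, 0.0717, 0.1276]
tcp_rot: [0.0, 0.994, 0.109, 0.0]
wrist_force: [1.1, 0.8, -0.3]
width: 0.0318
grip_force: 0.0
time: 23.92
tcp_pos: [0.5969, 0.0734, 0.215]
tcp_rot: [-0.0, 0.994, 0.11, 0.005]
wrist_force: [1.4, 0.3, 0.8]
width: 0.0319
grip_force: 0.0
linchpin [(array([0.5938, 0.0713, 0.1465]), 0.74), (array([0.5961, 0.0735, 0.1125]), 0.7)]
pin_head [(array([0.5948, 0.0727, 0.1519]), 0.57)]
ring_bar [(array([0.6538, 0.0883, 0.1328]), 0.58)]
pin_head [(array([0.5985, 0.0662, 0.1462]), 0.37)]
ring_bar [(array([0.6527, 0.0819, 0.1345]), 0.5)]
```

View pics/c4.png

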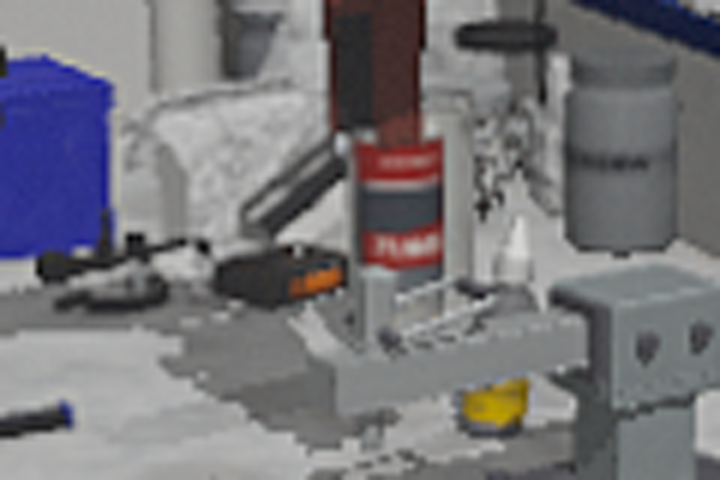

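The picture shows the collar on the bar at (378,335) and the ring lying towards the receiver, sleeve near (475,295). Next I turn the tool 90° and cage the sleeve.

```bash
python3 -m pendant '[[[0,0,0,0.1208],[0,0,0,0.1208],[0,0,0,0.1208],[0,0,0,0.1208],[0,0,0,0.1208]]]' 0.036
python3 -m pendant '[[[0,0,0,0.1208],[0,0,0,0.1208],[0,0,0,0.1208],[0,0,0,0.1208],[0,0,0,0.1208]]]'
python3 -m pendant '[[[0,0,0,0.1208],[0,0,0,0.1208],[0,0,0,0.1208],[0,0,0,0],[0,0,0,0]]]'
```

```text
time: 24.68
tcp_pos: [0.5927, 0.0723, 0.2067]
tcp_rot: [0.0, 0.981, -0.194, -0.001]
wrist_force: [0.1, -0.3, 0.5]
width: 0.0358
grip_force: 0.0
time: 25.1
tcp_pos: [0.5927, 0.0723, 0.2067]
tcp_rot: [0.001, 0.879, -0.477, -0.001]
wrist_force: [0.8, -0.1, 0.2]
width: 0.0361
grip_force: 0.0
time: 25.52
tcp_pos: [0.5919, 0.0732, 0.2045]
tcp_rot: [0.003, 0.801, -0.598, -0.002]
wrist_force: [-0.1, 0.9, -0.1]
width: 0.0362
grip_force: 0.0
```

```bash
python3 -m pendant '[[[0,-0.02,0,0],[0,-0.02,0,0],[0,0,0,0],[0,0,0,0]]]'
```

```text
time: 25.85
tcp_pos: [0.6308, 0.0835, 0.2041]
tcp_rot: [0.002, 0.801, -0.599, -0.003]
wrist_force: [-0.5, -0.9, -0.2]
width: 0.0359
grip_force: 0.0
```

```bash
python3 -m pendant '[[[0,0,0,0.068],[0.0029,-0.022,0,0],[0,0,0.025,0],[0,0,0.02,0],[0,0,0,0]]]'
python3 -m pendant '[[[0,0,0,0],[0,0,0,0]]]'
python3 - <<'E'
from station import robot
s=robot.read_state();print(s["qpos"],s["tcp_pos"],s["tcp_rot"])
E
```

```text
time: 26.27
tcp_pos: [0.649, 0.0846, 0.1554]
tcp_rot: [0.005, 0.779, -0.627, -0.005]
wrist_force: [-0.6, 0.4, -0.1]
width: 0.0361
grip_force: 0.0
time: 26.43
tcp_pos: [0.6527, 0.0844, 0.1608]
tcp_rot: [0.002, 0.779, -0.627, -0.002]
wrist_force: [-0.1, 0.9, 0.7]
width: 0.0359
grip_force: 0.0
[-0.53800134  0.54386071  0.44885142  1.67531259 -0.27304435  0.99058595
 -2.92000792] [0.65266645 0.08436991 0.16083547] [ 0.00169332  0.77890202 -0.62713926 -0.00226423]
```

Joint 7 is close to its limit, so I turn the tool back by a half turn to the equivalent grasp.

```bash
python3 -m pendant '[[[0,0,0,-0.1208],[0,0,0,-0.1208],[0,0,0,-0.1208],[0,0,0,-0.1208],[0,0,0,-0.1208]]]'
python3 -m pendant '[[[0,0,0,-0.1208],[0,0,0,-0.1208],[0,0,0,-0.1208],[0,0,0,-0.1208],[0,0,0,-0.1208]]]'
python3 -m pendant '[[[0,0,0,-0.1208],[0,0,0,-0.1208],[0,0,0,-0.1208],[0,0,0,-0.1208],[0,0,0,-0.1208]]]'
python3 -m pendant '[[[0,0,0,-0.1208],[0,0,0,-0.1208],[0,0,0,-0.1208],[0,0,0,-0.1208],[0,0,0,-0.1208]]]'
python3 -m pendant '[[[0,0,0,-0.1208],[0,0,0,-0.1208],[0,0,0,-0.1208],[0,0,0,-0.1208],[0,0,0,-0.1208]]]'
python3 -m pendant '[[[0,0,0,-0.1208],[0,0,0,0],[0,0,0,0]]]'
python3 - <<'E'
from station import robot
s=robot.read_state();print(s["qpos"],s["tcp_pos"],s["tcp_rot"])
E
```

```text
time: 26.85
tcp_pos: [0.6534, 0.0847, 0.162]
tcp_rot: [0.001, 0.931, -0.364, -0.002]
wrist_force: [-0.1, 0.1, 0.1]
width: 0.0363
grip_force: 0.0
time: 27.27
tcp_pos: [0.6534, 0.0846, 0.162]
tcp_rot: [0.0, 0.997, -0.071, -0.002]
wrist_force: [-0.9, -0.0, -0.6]
width: 0.0358
grip_force: 0.0
time: 27.68
tcp_pos: [0.6535, 0.0845, 0.162]
tcp_rot: [-0.0, 0.973, 0.229, -0.002]
wrist_force: [-0.6, 0.2, -1.1]
width: 0.0359
grip_force: 0.0
time: 28.1
tcp_pos: [0.6535, 0.0843, 0.1621]
tcp_rot: [-0.0, 0.861, 0.508, -0.001]
wrist_force: [-0.0, -1.1, -0.0]
width: 0.036
grip_force: 0.0
time: 28.52
tcp_pos: [0.6536, 0.0843, 0.1621]
tcp_rot: [-0.001, 0.671, 0.741, -0.001]
wrist_force: [-0.1, 0.4, 0.2]
width: 0.0361
grip_force: 0.0
time: 28.77
tcp_pos: [0.6533, 0.0843, 0.1614]
tcp_rot: [-0.001, 0.629, 0.777, -0.001]
wrist_force: [0.3, 0.6, -0.5]
width: 0.0358
grip_force: 0.0
[-0.01875844  0.52722271 -0.28633587  1.63493984  0.16839718  1.00755606
 -0.14873017] [0.65333512 0.08432465 0.16141658] [-0.00125422  0.62900498  0.77739899 -0.00140826]
```

```bash
python3 -m pendant '[[[0.001,-0.001,0.01,0],[0,0,0.01,0],[0,0,0.01,0],[0,0,0.008,0],[0,0,0,0]]]'
python3 -m pendant '[[[0,0,0,0],[0,0,0,0],[0,0,0,0],[0,0,0,0],[0,0,0,0]]]' 0.016
python3 -m pendant '[[[0,0,0,0]]]'
```

```text
time: 29.18
tcp_pos: [0.6495, 0.0854, 0.119]
tcp_rot: [-0.003, 0.627, 0.779, -0.004]
wrist_force: [0.1, -0.2, -0.5]
width: 0.0361
grip_force: 0.0
time: 29.6
tcp_pos: [0.6515, 0.0857, 0.1224]
tcp_rot: [-0.002, 0.627, 0.779, -0.002]
wrist_force: [0.2, -0.2, -0.5]
width: 0.0159
grip_force: 0.0
time: 29.68
tcp_pos: [0.6514, 0.0857, 0.1223]
tcp_rot: [-0.002, 0.627, 0.779, -0.002]
wrist_force: [-0.3, 0.1, -0.0]
width: 0.016
grip_force: 0.0
```

```bash
python3 -m pendant '[[[0,-0.0042,-0.006,0],[0,-0.0042,-0.007,0],[0,-0.0044,-0.0065,0],[0,-0.0044,-0.0065,0],[0,0,0,0]]]'
python3 - <<'E'
from h import *
eyes.snapshot("side")
print([(np.round(d["point"],4),round(d["p"],2)) for d in eyes.spot_point("ring_bar","side") if d["point"][1]>0])
E
```

```text
time: 30.1
tcp_pos: [0.6346, 0.0819, 0.1503]
tcp_rot: [-0.001, 0.627, 0.779, -0.001]
wrist_force: [-0.1, 0.4, 0.1]
width: 0.016
grip_force: 0.2
[(array([0.637 , 0.085 , 0.1607]), 0.45)]
```

```bash
python3 -m pendant '[[[0,-0.0058,-0.0048,0],[0,-0.0058,-0.0048,0],[0,-0.0067,-0.0032,0],[0,-0.0067,-0.0032,0],[0,0,0,0]]]'
python3 -m pendant '[[[0,-0.0074,-0.0015,0],[0,-0.0074,-0.0015,0],[0,-0.0075,0,0],[0,-0.0075,0.0005,0],[0,0,0,0]]]'
python3 - <<'E'
from h import *
im=eyes.snapshot("side")
print([(np.round(d["point"],4),round(d["p"],2)) for d in eyes.spot_point("ring_bar","side") if d["point"][1]>0])
print([(np.round(d["point"],4),round(d["p"],2)) for d in eyes.spot_point("linchpin","side") if d["point"][1]>0])
cv2.imwrite("pics/c5.png",cv2.resize(im[90:190,225:345],None,fx=6,fy=6,interpolation=cv2.INTER_CUBIC))
E
```

```text
time: 30.62
tcp_pos: [0.609, 0.0763, 0.165]
tcp_rot: [-0.002, 0.627, 0.779, -0.002]
wrist_force: [-0.2, 0.7, 0.1]
width: 0.0161
grip_force: 0.0
time: 31.03
tcp_pos: [0.5793, 0.0698, 0.1666]
tcp_rot: [-0.002, 0.627, 0.779, -0.003]
wrist_force: [-0.5, -0.6, -0.6]
width: 0.0156
grip_force: 0.0
[(array([0.5834, 0.0759, 0.1802]), 0.48)]
[(array([0.589 , 0.0736, 0.1081]), 0.45)]
```

View pics/c5.png

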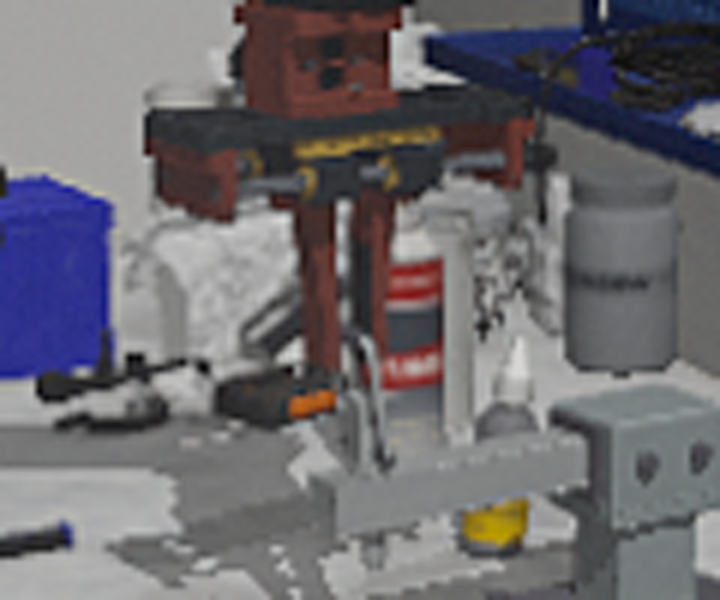

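The ring is past upright, standing at (365,390) and following the cage; the pin is still seated with its tip showing below the bar.

```bash
python3 -m pendant '[[[0,-0.0055,0.002,0],[0,-0.0055,0.0025,0],[0,-0.0063,0.004,0],[0,-0.0063,0.004,0],[0,0,0,0]]]'
python3 -m pendant '[[[0,-0.0052,0.0054,0],[0,-0.0052,0.0054,0],[0,-0.003,0.0065,0],[0,-0.003,0.0065,0],[0,0,0,0]]]'
python3 - <<'E'
from h import *
eyes.snapshot("side")
for th in("ring_bar","linchpin","pin_head"):print([(np.round(d["point"],4),round(d["p"],2)) for d in eyes.spot_point(th,"side") if d["point"][1]>0])
E
```

```text
time: 31.6
tcp_pos: [0.5559, 0.0648, 0.1533]
tcp_rot: [-0.003, 0.627, 0.779, -0.003]
wrist_force: [-0.6, 0.0, 1.5]
width: 0.0164
grip_force: 0.0
time: 32.02
tcp_pos: [0.5403, 0.0615, 0.1291]
tcp_rot: [-0.003, 0.627, 0.779, -0.003]
wrist_force: [0.1, 0.1, 0.4]
width: 0.0158
grip_force: 0.0
[(array([0.5435, 0.0641, 0.1551]), 0.56), (array([0.5879, 0.0738, 0.1467]), 0.49)]
[(array([7.346e-01, 1.011e-01, 1.000e-04]), 0.72), (array([0.5932, 0.0725, 0.1093]), 0.6)]
[(array([0.5915, 0.0725, 0.1481]), 0.5), (array([0.5829, 0.068 , 0.0958]), 0.41), (array([ 0.7345,  0.0999, -0.0011]), 0.34)]
```

```bash
python3 -m pendant '[[[0,0,0,0],[0,0,0,0],[0,0,0,0],[0,0,0,0]]]' 0.03
python3 -m pendant '[[[0,0,-0.015,0],[0,0,-0.02,0],[0,0,-0.02,0],[0,-0.002,0,0],[0,0,0,0]]]'
python3 -m pendant '[[[0,0,0,0],[0,0,0,0],[0,0,0,0],[0,0,0,0],[0,0,0,0]]]' 0.0
python3 -m pendant '[[[0,0,0,0],[0,0,0,0]]]'
```

```text
time: 32.55
tcp_pos: [0.542, 0.0618, 0.1309]
tcp_rot: [-0.002, 0.627, 0.779, -0.002]
wrist_force: [-0.4, -0.2, 0.4]
width: 0.0298
grip_force: 0.0
time: 32.97
tcp_pos: [0.5407, 0.0615, 0.1867]
tcp_rot: [-0.001, 0.627, 0.779, -0.001]
wrist_force: [-0.5, 0.1, -0.2]
width: 0.0301
grip_force: 0.0
time: 33.38
tcp_pos: [0.54, 0.0614, 0.1852]
tcp_rot: [-0.002, 0.627, 0.779, -0.003]
wrist_force: [-1.4, 0.4, -0.2]
width: 0.0016
grip_force: 0.0
time: 33.55
tcp_pos: [0.5402, 0.0615, 0.1856]
tcp_rot: [-0.002, 0.627, 0.779, -0.002]
wrist_force: [0.1, 1.2, -0.5]
width: 0.0005
grip_force: 0.0
```

```bash
python3 -m pendant '[[[0,0,0.015,0],[0,0,0.006,0],[0,0,0.006,0],[0,0,0.006,0],[0,0,0,0]]]'
python3 -m pendant '[[[0,0,0.006,0],[0,0,0.006,0],[0,0,0.006,0],[0,0,0.006,0],[0,0,0,0]]]'
python3 - <<'E'
from h import *
eyes.snapshot("side")
for th in("ring_bar","linchpin","pin_head"):print([(np.round(d["point"],4),round(d["p"],2)) for d in eyes.spot_point(th,"side") if d["point"][1]>0])
E
```

```text
time: 33.97
tcp_pos: [0.5393, 0.0612, 0.1517]
tcp_rot: [-0.003, 0.627, 0.779, -0.003]
wrist_force: [0.1, -0.6, 0.9]
width: 0.0006
grip_force: 0.0
time: 34.38
tcp_pos: [0.5391, 0.0612, 0.1274]
tcp_rot: [-0.003, 0.627, 0.779, -0.003]
wrist_force: [-0.4, 0.0, 0.3]
width: 0.0007
grip_force: 0.0
[(array([0.7071, 0.0963, 0.1088]), 0.41), (array([0.5352, 0.064 , 0.1236]), 0.39)]
[(array([0.5935, 0.0714, 0.1102]), 0.57)]
[(array([0.5913, 0.071 , 0.1488]), 0.71)]
```

```bash
python3 -m pendant '[[[0,0,0.005,0],[0,0,0.005,0],[0,0,0.005,0],[0,0,0.005,0],[0,0,0,0]]]'
python3 -m pendant '[[[0,0,0.004,0],[0,0,0.004,0],[0,0,0.004,0],[0,0,0,0],[0,0,0,0]]]'
python3 -m pendant '[[[0,0,-0.02,0],[0,0,-0.03,0],[0,0,-0.04,0],[0,0,-0.04,0],[0,0,0,0]]]'
python3 - <<'E'
from h import *
im=eyes.snapshot("side")
for th in("ring_bar","linchpin","pin_head","plain_pin"):print([(np.round(d["point"],4),round(d["p"],2)) for d in eyes.spot_point(th,"side") if d["point"][1]>-.3])
cv2.imwrite("pics/c6.png",cv2.resize(im[90:190,225:345],None,fx=6,fy=6,interpolation=cv2.INTER_CUBIC))
E
```

```text
time: 35.0
tcp_pos: [0.5389, 0.0612, 0.1075]
tcp_rot: [-0.003, 0.627, 0.779, -0.003]
wrist_force: [0.3, 0.5, 0.1]
width: 0.0003
grip_force: 0.0
time: 35.42
tcp_pos: [0.5394, 0.0613, 0.0965]
tcp_rot: [-0.002, 0.627, 0.779, -0.002]
wrist_force: [-0.5, 0.0, -0.2]
width: 0.0004
grip_force: 0.0
time: 35.83
tcp_pos: [0.5448, 0.0627, 0.2349]
tcp_rot: [0.002, 0.627, 0.779, 0.003]
wrist_force: [0.9, 0.0, 0.1]
width: 0.0005
grip_force: 0.0
[(array([0.5389, 0.0665, 0.0949]), 0.47)]
[(array([0.5933, 0.0746, 0.11  ]), 0.69), (array([0.7087, 0.0971, 0.1077]), 0.6)]
[(array([0.5883, 0.0722, 0.1498]), 0.72)]
[(array([ 0.4611, -0.2157,  0.0645]), 0.6)]
```

View pics/c6.png

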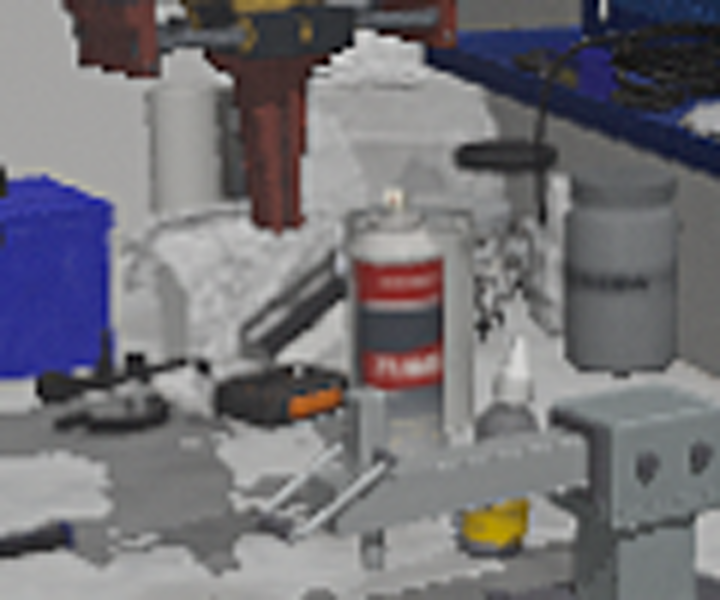

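The ring hangs down round the bar's end, with its legs running from (385,460) to the sleeve near (275,525). The pin is seated, its head at (365,410), and the arm is clear.

```bash
python3 -m pendant '[[[0,0,0,0],[0,0,0,0],[0,0,0,0],[0,0,0,0]]]' && python3 -c "
from station import finish_job
print(finish_job())"
```

```text
time: 36.42
tcp_pos: [0.5402, 0.0614, 0.2262]
tcp_rot: [-0.002, 0.627, 0.779, -0.003]
wrist_force: [-0.4, -0.1, 0.0]
width: 0.0002
grip_force: 0.0
the job is handed in; nothing more can be done
None
```

I handed the job in at 36.4 s: the linchpin is seated in the tow bar with its collar on the bar, the ring hangs at about 3.57 rad round the free end, and the plain pin still stands in the rack; `finish_job()` returned no verdict.

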